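Close the gaps in the row of seed tins

TASK

Complete the neat row of rectangular seed tins on the low wooden shelf: stand the two spare rectangular tins, the one on the bench and the one in the deep carrier, upright in the two gaps, one in each, squarely turned and lined up like the tins already there. Set the spares down gently, never letting one drop; leave the tins of the row in their places and everything else on the bench where it is.

Things in the scene. Friction and masses are not known exactly. Their poses are not given: they have to be found in the camera images.
- spare_bench: plain rectangular aluminium seed tin, a box 56 mm deep (its x) by 40 mm wide (its y) by 80 mm tall (its z), lid flush and closed, about 0.18 kg; origin at the centre of its underside; half a turn about z makes no difference. Spare, standing upright and free on the bench.
- spare_carrier: plain rectangular aluminium seed tin, a box 56 mm deep (its x) by 40 mm wide (its y) by 80 mm tall (its z), lid flush and closed, about 0.18 kg; origin at the centre of its underside; half a turn about z makes no difference. Spare, standing upright on the floor of the carrier, its x along the carrier's x: only 4 mm free in front and behind (x), more than 50 mm free on either side (y).
- row_tin_a: plain rectangular aluminium seed tin, a box 56 mm deep (its x) by 40 mm wide (its y) by 80 mm tall (its z), lid flush and closed, about 0.18 kg; origin at the centre of its underside; half a turn about z makes no difference. Already standing in the row on the shelf.
- row_tin_b: plain rectangular aluminium seed tin, a box 56 mm deep (its x) by 40 mm wide (its y) by 80 mm tall (its z), lid flush and closed, about 0.18 kg; origin at the centre of its underside; half a turn about z makes no difference. Already standing in the row on the shelf.
- row_tin_c: plain rectangular aluminium seed tin, a box 56 mm deep (its x) by 40 mm wide (its y) by 80 mm tall (its z), lid flush and closed, about 0.18 kg; origin at the centre of its underside; half a turn about z makes no difference. Already standing in the row on the shelf.
- mark_a: one of the two gaps in the row: a pale flat patch on the shelf board, 56 (x) by 40 mm (y), where the missing tin belongs; origin at its centre, level with the board's top (70 mm up); axes as the shelf's. A tin here has about 5 mm to its neighbours or the end board on either side (y): no room for a finger there; front and back (x) are open.
- mark_b: one of the two gaps in the row: a pale flat patch on the shelf board, 56 (x) by 40 mm (y), where the missing tin belongs; origin at its centre, level with the board's top (70 mm up); axes as the shelf's. A tin here has about 5 mm to its neighbours or the end board on either side (y): no room for a finger there; front and back (x) are open.
- shelf: low wooden shelf, fixed, left or right of the robot: board 110 mm deep (x) by 254 mm long (y), top 70 mm above the bench; end boards 12 mm thick stand 55 mm above it. Open above, in front and behind. Five places at y = -90, -45, 0, 45, 90 mm, tins centred on x = 0, their x along the shelf's. Origin on the bench under its centre; x points from front (robot's side) to back.
- carrier: deep open-topped plywood carrier fixed to the bench, on the other side: outside 78 mm (x) by 184 mm (y) by 92 mm tall, inside 64 x 170 mm, walls and floor 7 mm, so its walls rise 5 mm above the top of the tin inside. Origin on the bench under its centre.
- root_hook: bystander: slim root hook lying on the bench: dark wooden handle, bent stainless tine; 200 x 18 x 50 mm, long axis its x; origin at the underside, about mid-length
- white_pot: bystander: white ceramic flower pot, 124 mm across the rim, 110 mm tall, open on top; origin at the underside, about mid-length
- scoop: bystander: aluminium soil scoop with wooden handle lying flat, 240 x 66 x 28 mm, long axis its x; origin at the underside, about mid-length
- mallet: bystander: small wooden mallet lying down, 240 x 85 x 52 mm, long axis its x, head at +x; origin at the underside, about mid-length
- round_tin: bystander: small plain ROUND aluminium tin (52 mm across, 60 mm tall); not one of the seed tins; origin at the underside, about mid-length
- clay_pot: bystander: small terracotta pot, 90 mm across the rim, 85 mm tall; origin at the underside, about mid-length
- spray_bottle: bystander: clear plastic bottle, 64 mm across, 150 mm tall; origin at the underside, about mid-length
Mind the look-alikes: they are no part of the job. Leave any black look-alike of the spare_bench alone. Leave any orange look-alike of the row_tin_a alone.

How it is judged:
By the outcome, as a careful person would: the job done as asked, in the order asked, and still so for the second after the job is handed in, with the robot touching nothing.
It also fails if it takes over 69 s, if anything falls off the work surface, if the arm or the gripper's body presses on something with over 40 N, if the wrist force passes 120 N, or if a joint passes its speed limit or range.

ROBOT

A 6-joint arm with a two-finger parallel gripper is mounted at the origin on the work surface. World frame = base frame: x ahead of the robot, y to its left, z up, the work surface at z = 0. Lengths are in m, angles in rad, forces in N, time in s.
With the tool pointing down it reaches from about 0.35 to 0.8 m from the base axis. Payload 7.3 kg.
Tool frame: the origin (TCP) lies midway between the tips of the shut fingers; the grasp point (between the pads) lies 19 mm behind it; z points along the fingers, y is the line along which they close (so a half turn about z gives the same grasp; the last joint's range is limited). The gripper opens to 85 mm and grips with 20 to 120 N. Pads are 22 mm wide; open, the fingers measure 114 mm over their backs; the gripper's body (76 mm by 85 mm) begins 54 mm behind the grasp point. The pads swing forward as they close: fully open they stand 13 mm farther back than shut.
Start: joints at [-0.146, 0.342, 1.524, -0, 1.275, -0.146], TCP at [0.525, 0, 0.231] pointing down, gripper open.
Joint ranges: [-2.53, 2.53], [-0.77, 2.02], [0.04, 2.7], [-1, 4.14], [0.28, 2.66], [-3.11, 3.11]. Speed limits (rad/s): [2.57, 2.57, 3.14, 3.14, 3.14, 3.14].

INTERFACE

Orientations are given as a unit quaternion [x, y, z, w].
In Python, from station import sensors, snapshot, job gives the robot as it stands.
- The arm moves only by the shell command python3 -m creep 'ROWS' [OPENING] [FORCE]. ROWS is JSON, a list that holds one entry, the list of rows, each a list of 6 numbers: the shift along the tool's x, y, z as a fraction of full scale, then the turn, a rotation vector about the tool's x, y, z as a fraction of full scale. A call has 1 to 5 rows; each row shifts and turns the commanded pose from where the row before left it, along the tool's axes as they then stand; what a row does not reach is not made up. Full scale, the value 1, is 5 cm for a shift and 5 degrees for a turn. A row lasts 1/10 s, in which the tool goes at most 50 mm and 8.59 degrees, less where a joint would pass 70% of its speed; a pose out of reach is approached as far as the arm can. A call with a number of a shift or a turn outside -1 to 1 is refused whole. A call with a gripper value outside its range is refused whole. OPENING is the closure, from -1 (fully open) to 1 (shut), set as the call begins (- or left out, the last holds). The fingers move at their own pace and stop on an object; FORCE is the grip in N (left out, the last holds). Time passes only in rows, so rows that do not move let the fingers close. It gives the time, the measured TCP pose, the force, the opening and the grip force at its end, in the units of the state.
- sensors.sense(): the state, without advancing time (a new reading comes with each control period).
- snapshot(name): name is "scene" or "side" or "wrist"; returns a dict with "pixels" (400x640x3 uint8, red, green, blue), "z_map" (400x640 float32, m along the optical axis (not along the pixel's ray), 0 where there is no reading), "mtx" (3x3 intrinsics, pixels), "T" (4x4, takes a point from camera to world coordinates); the wrist camera has in their place "T_tool_cam" (4x4, takes a point from camera to tool coordinates, whose origin is the TCP and whose axes are the flange's). Camera axes: x right, y up, looking along -z (the intrinsics and any distortion apply to the point x, -y, -z); pixel columns grow to the right and rows downward; lengths in m; the calibration is good to about 2 mm. A picture is of the moment at which its call begins: read the wrist's pose just before it.
- job.finish_job(): hands the job in; it is judged then, once.
The state is a dict: "clock": time; "joints": joint angles; "qvel": joint speeds; "effort": joint torques, N m; "eef_pos": TCP position; "orientation": TCP orientation; "contact_force": force on the tool from outside, world axes, zero at the start; "torque": the same for the moment, N m; "opening": opening from 0.0 (shut) to 1.0 (fully open); "finger_force": force on a finger pad.
Only numpy, scipy, OpenCV 4.12 (cv2) and the standard library are available. Lean on these libraries where they do the work, as an engineer would, in place of code of your own. Each camera call takes 0.05 s, during which the arm holds its last target. There are 200 camera calls.

## Working session

There is one attempt and no reset: what is moved stays moved. The work goes in short steps, Python scripts to look and compute and a shell command to move; the robot and the scene stay as the last step left them, time stands still between calls to the robot, and variables do not carry over. Pictures are saved under pics/ and viewed, at most 10 in all, crops included, and the job is handed in when it is done.

```bash
mkdir -p pics; ls; python3 - <<'E'
from station import sensors,snapshot
import cv2,numpy as np
print(sensors.sense())
for n in ("scene","side"):
    s=snapshot(n); cv2.imwrite(f"pics/{n}0.png",s["pixels"][:,:,::-1]); np.savez(f"pics/{n}0.npz",**s)
    print(n,s["mtx"].tolist(),np.round(s["T"],4).tolist(), [k for k in s])
E
```

```text
pics
{'clock': 0.0, 'joints': array([-1.46008488e-01,  3.42736137e-01,  1.52503408e+00, -2.19936398e-05,
        1.27540673e+00, -1.46007644e-01]), 'qvel': array([ 0.00166379,  0.00065281,  0.00161458,  0.0005614 , -0.00242479,
       -0.00050119]), 'effort': array([ 5.72253757e-04, -4.33677435e+01, -2.46005630e+01, -7.37992127e-05,
        7.83137977e-03, -1.18290802e-05]), 'eef_pos': array([5.24588156e-01, 7.16987624e-05, 2.30613048e-01]), 'orientation': array([ 7.07104588e-01,  7.07108530e-01, -4.81120927e-04, -6.29392272e-04]), 'contact_force': array([-0.53528614,  0.20794134, -0.12487631]), 'torque': array([-0.04268737, -0.02707356, -0.03079716]), 'finger_force': 0.0, 'opening': 1.0003728850112783}
scene [[407.0367090912546, 0.0, 320.4254434446605], [0.0, 407.0367090912546, 191.37965925812682], [0.0, 0.0, 1.0]] [[-0.0773, -0.763, 0.6418, 1.1566], [0.9969, -0.0501, 0.0606, 0.008], [-0.0141, 0.6445, 0.7645, 0.7868], [0.0, 0.0, 0.0, 1.0]] ['pixels', 'z_map', 'mtx', 'T']
side [[487.6211786050013, 0.0, 322.5227355178485], [0.0, 487.6211786050013, 208.3946166671282], [0.0, 0.0, 1.0]] [[0.7708, 0.4897, -0.4075, 0.1277], [-0.6368, 0.6115, -0.4696, -0.5535], [0.0192, 0.6214, 0.7832, 0.8936], [0.0, 0.0, 0.0, 1.0]] ['pixels', 'z_map', 'mtx', 'T']
```

View pics/scene0.png

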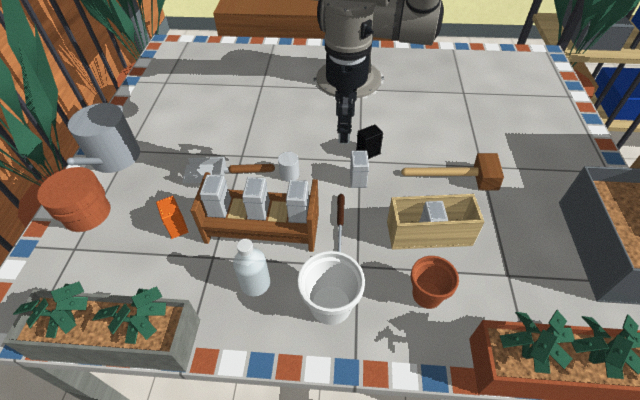

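View pics/side0.png

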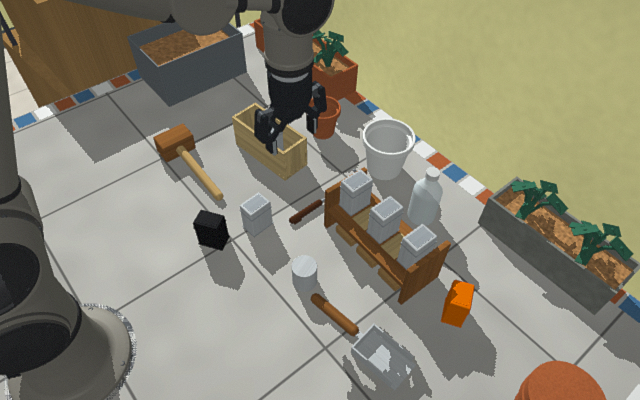

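The scene view (looking back towards the robot) shows the shelf left at about (258,210) with tins at (213,195), (255,198) and (298,200), so the two gaps sit between them. The bench spare is at (360,168) and the carrier spare at (433,211). The side view agrees: spare at (256,213), row tins at (355,190), (385,217) and (418,243), and the gripper hides the carrier tin.

Next I'll measure the top faces from the depth maps.

```bash
cat > h.py <<'E'
import numpy as np,cv2
def cloud(s,T=None):
    T=s["T"] if T is None else T
    K=s["mtx"];z=s["z_map"];v,u=np.mgrid[:z.shape[0],:z.shape[1]]
    P=np.stack([(u-K[0,2])*z/K[0,0],-(v-K[1,2])*z/K[1,1],-z],-1)
    W=P@T[:3,:3].T+T[:3,3]; W[z<=0]=np.nan; return W
def tops(s,zlo,zhi,box,T=None,mn=40):
    W=cloud(s,T);px=s["pixels"].astype(int);sat=px.max(2)-px.min(2)
    m=(W[...,2]>zlo)&(W[...,2]<zhi)&(W[...,0]>box[0])&(W[...,0]<box[1])&(W[...,1]>box[2])&(W[...,1]<box[3])&(sat<40)&(px.max(2)>90)
    n,l=cv2.connectedComponents(m.astype(np.uint8))
    for i in range(1,n):
        q=W[l==i]
        if len(q)<mn: continue
        r=cv2.minAreaRect((q[:,:2]*1000).astype(np.float32))
        print(len(q),"ctr",np.round(r[0],1),"size",np.round(r[1],1),"ang",round(r[2],1),"z",np.round(np.percentile(q[:,2],[5,50,95])*1000,1),"mean",np.round(q[:,:2].mean(0)*1000,1),"px",np.round(np.argwhere(l==i).mean(0)[::-1]))
E
python3 - <<'E'
from h import *
for n in("scene","side"):
    s=dict(np.load(f"pics/{n}0.npz")); print(n)
    for nm,a in dict(row=(.142,.158,(.3,.8,-.5,-.05)),bench=(.072,.088,(.3,.8,-.15,.2)),car=(.079,.094,(.4,.8,.05,.4))).items():
        print(nm); tops(s,*a)
    W=cloud(s);px=s["pixels"].astype(int)
    wood=(px[...,0]-px[...,2]>40)
    for nm,lo,hi,b in (("carrier rim",.086,.098,(.4,.8,.03,.4)),("endboards",.118,.13,(.3,.8,-.5,0)),("board",.064,.076,(.3,.8,-.5,0))):
        m=wood&(W[...,2]>lo)&(W[...,2]<hi)&(W[...,0]>b[0])&(W[...,0]<b[1])&(W[...,1]>b[2])&(W[...,1]<b[3])
        q=W[m]
        if len(q)>20: print(nm,len(q),cv2.minAreaRect((q[:,:2]*1000).astype(np.float32)),np.median(q[:,2]))
E
```

```text
scene
row
426 ctr [ 617.  -270.8] size [57.4 40.9] ang 1.2 z [144.2 149.  151.2] mean [ 619.9 -269.3] px [212. 186.]
426 ctr [ 617.2 -182.2] size [40.2 57. ] ang 89.9 z [144.5 149.1 151.2] mean [ 620.7 -180.9] px [254. 188.]
431 ctr [619.1 -91.7] size [57.3 40.1] ang 0.7 z [145.1 149.1 151.2] mean [622.8 -91.1] px [297. 191.]
191 ctr [ 759.6 -172.9] size [28.7 28. ] ang 11.9 z [143.8 149.  150.6] mean [ 761.2 -172.5] px [244. 246.]
bench
287 ctr [451.3  39.2] size [57.5 39.9] ang 5.9 z [74.6 78.8 81.1] mean [453.8  38.8] px [359. 159.]
156 ctr [605.  192.5] size [60.5 16.4] ang 3.8 z [75.2 85.5 87.4] mean [605.2 191.4] px [429. 210.]
72 ctr [646.5 -91.1] size [37.2  4.4] ang 89.5 z [74.4 81.2 87.3] mean [646.5 -91.2] px [297. 220.]
41 ctr [ 767.  -144.5] size [ 4.5 30.9] ang 75.4 z [73.  80.  87.2] mean [ 769.7 -144.8] px [263. 269.]
311 ctr [773.4 -11.2] size [52.1 97.1] ang 0.7 z [72.7 80.1 87.3] mean [763.4 -12.3] px [331. 271.]
car
396 ctr [607.8 206.2] size [61.4 41. ] ang 5.8 z [83.1 86.2 88.7] mean [607.1 204.6] px [436. 211.]
carrier rim 800 ((674.1749267578125, 214.280609130
[... 914 characters left out ...]
3.3] size [33.4 95.5] ang 30.7 z [72.7 78.7 85.1] mean [758.5 -41.9] px [385. 159.]
427 ctr [445.7  35.5] size [56.9 41. ] ang 5.8 z [74.3 80.1 82.8] mean [444.4  33. ] px [255. 205.]
131 ctr [ 606.4 -107. ] size [31.9 65.5] ang 53.9 z [73.9 80.1 87. ] mean [ 603.1 -106.1] px [353. 208.]
car
carrier rim 416 ((677.5240478515625, 213.22085571289062), (232.20399475097656, 188.36700439453125), 7.581408500671387) 0.0911018779363385
endboards 477 ((614.4425048828125, -184.53367614746094), (255.1744842529297, 112.24484252929688), 88.58695220947266) 0.12455851356948155
board 2352 ((612.8021850585938, -240.3612060546875), (356.4593505859375, 112.91630554199219), 88.70189666748047) 0.07013451325985803
```

```bash
cat >> h.py <<'E'
from scipy.spatial.transform import Rotation as R
def tcpT(st):
    T=np.eye(4);T[:3,:3]=R.from_quat(st["orientation"]).as_matrix();T[:3,3]=st["eef_pos"];return T
def wrist(name):
    from station import sensors,snapshot
    st=sensors.sense();s=snapshot("wrist");T=tcpT(st)@s["T_tool_cam"]
    cv2.imwrite(f"pics/{name}.png",s["pixels"][:,:,::-1]);np.savez(f"pics/{name}.npz",**s,T=T);return s,T,st
E
python3 - <<'E'
from h import *
# heights map around the bench spare and free space, both views
for n in("scene","side"):
    s=dict(np.load(f"pics/{n}0.npz"));W=cloud(s);px=s["pixels"].astype(int)
    m=(W[...,2]>.03)&(W[...,2]<.1)&(px.max(2)<70)&(W[...,0]>.33)&(W[...,0]<.6)&(W[...,1]>-.05)&(W[...,1]<.16)
    k,l=cv2.connectedComponents(m.astype(np.uint8))
    for i in range(1,k):
        q=W[l==i]
        if len(q)>60: t=q[q[:,2]>.07]; print(n,"dark",len(q),cv2.minAreaRect((q[:,:2]*1000).astype(np.float32)),q[:,2].max(),"top",len(t) and cv2.minAreaRect((t[:,:2]*1000).astype(np.float32)))
s,T,st=wrist("w0"); print(s["T_tool_cam"].round(4).tolist(),s["mtx"].tolist())
s=dict(np.load("pics/scene0.npz"));W=cloud(s)
# occupancy z>15mm, 20mm cells, x .35-.75 rows, y -.2..+.3
for x in np.arange(.36,.76,.02):
    print(f"{x:.2f}","".join(("#" if (lambda c:len(c)and np.nanmax(c)>.015)(W[...,2][(abs(W[...,0]-x)<.01)&(abs(W[...,1]-y)<.01)]) else ".") for y in np.arange(-.34,.36,.02)))
E
```

```text
scene dark 511 ((352.5705871582031, 64.47563171386719), (41.08295440673828, 56.52985382080078), 31.77962303161621) 0.08303626623820815 top ((352.9096374511719, 64.37725830078125), (40.91012191772461, 55.660152435302734), 30.19847297668457)
side dark 640 ((347.3748779296875, 59.154029846191406), (42.37132263183594, 54.263145446777344), 36.13175964355469) 0.08515744608110587 top ((347.3229064941406, 59.870697021484375), (39.41657257080078, 53.7904167175293), 31.63320541381836)
[[0.0001, 0.9558, 0.2941, 0.0754], [1.0, -0.0004, 0.0008, 0.0002], [0.0009, 0.2941, -0.9558, -0.143], [0.0, 0.0, 0.0, 1.0]] [[292.1273285954972, 0.0, 317.15281615914415], [0.0, 292.1273285954972, 202.37502460200056], [0.0, 0.0, 1.0]]
0.36 ...................####............
0.38 ...................###............#
0.40 ..................................#
0.42 ##...#######......###....##########
0.44 .###########......###....##########
0.46 .####....###......###.............#
0.48 .##.......#.......###..............
0.50 ................#.#................
0.52 ...............#####...............
0.54 ..............#######..............
0.56 ..#.###..###.########.....#######..
0.58 ..#####.####.##.#####.########.##..
0.60 ..#############.###....#..###..##..
0.62 ..#############........#..###.###..
0.64 ..#############........##########..
0.66 .##############........####........
0.68 ..#############....................
0.70 ...................................
0.72 .........................####......
0.74 .......####....####.....#####......
```

View pics/w0.png

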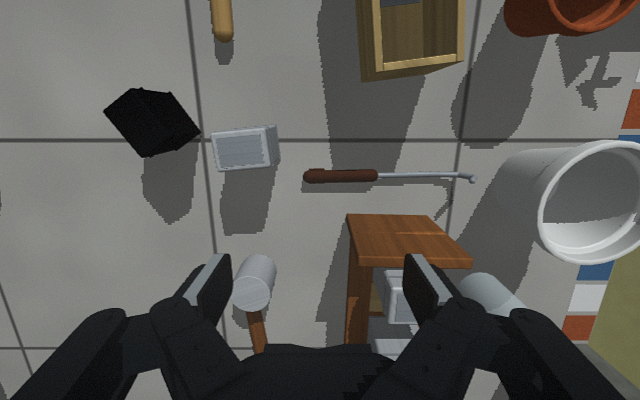

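The wrist view shows the bench spare at (243,148), the black look-alike at (150,122), the hook at (385,176) and the carrier at the top. There is room to grip the spare along x. I'll hover above it and refine the measurement.

```bash
python3 -m creep '[[[0.37,-0.76,0.5,0,0,0],[0.37,-0.76,0.5,0,0,0],[0,0,0,0,0,-0.58],[0,0,0,0,0,-0.58],[0,0,0,0,0,0]]]' -1; python3 -m creep '[[[0,0,0,0,0,0],[0,0,0,0,0,0]]]'
python3 - <<'E'
from h import *
s,T,st=wrist("w1");print(st["eef_pos"],R.from_quat(st["orientation"]).as_euler("ZYX",degrees=True),st["contact_force"])
tops(s,.07,.09,(.40,.52,-.02,.1),T)
L=np.linalg.inv(tcpT(st));W=cloud(s,s["T_tool_cam"])
E
```

```text
clock: 0.65
eef_pos: [0.4487, 0.0372, 0.1812]
orientation: [0.67, 0.742, -0.0, -0.0]
contact_force: [0.1, 0.5, 0.5]
opening: 1.002
finger_force: 0.0
clock: 0.85
eef_pos: [0.4493, 0.0369, 0.1814]
orientation: [0.671, 0.742, 0.0, 0.0]
contact_force: [0.9, 0.3, -0.4]
opening: 1.0
finger_force: 0.0
[0.4492701  0.03690193 0.18136953] [9.57325546e+01 2.89795047e-03 1.79984136e+02] [ 0.88451733  0.29821758 -0.38477618]
2827 ctr [447.8  40.3] size [55.8 39.9] ang 4.0 z [77.9 81.  82.3] mean [447.5  41.8] px [316. 197.]
```

```bash
python3 -m creep '[[[0.05,-0.03,0,0,0,0.2],[0,0,0.8,0,0,0],[0,0,0.8,0,0,0],[0,0,0.8,0,0,0],[0,0,0.38,0,0,0]]]' -1; python3 -m creep '[[[0,0,0,0,0,0],[0,0,0,0,0,0]]]' 1 40;python3 -m creep '[[[0,0,0,0,0,0],[0,0,0,0,0,0],[0,0,0,0,0,0],[0,0,0,0,0,0],[0,0,0,0,0,0]]]'; python3 -m creep '[[[0,0,0,0,0,0],[0,0,0,0,0,0],[0,0,0,0,0,0]]]'
```

```text
clock: 1.4
eef_pos: [0.4455, 0.0396, 0.0396]
orientation: [0.677, 0.736, -0.001, -0.002]
contact_force: [-0.7, -0.1, -0.0]
opening: 1.001
finger_force: 0.0
clock: 1.6
eef_pos: [0.4476, 0.0394, 0.0427]
orientation: [0.677, 0.736, 0.0, 0.0]
contact_force: [0.6, -0.5, -0.4]
opening: 0.693
finger_force: 0.0
clock: 2.1
eef_pos: [0.4478, 0.0393, 0.0431]
orientation: [0.677, 0.736, 0.001, 0.001]
contact_force: [-1.8, -0.6, 6.0]
opening: 0.65
finger_force: 43.8
clock: 2.4
eef_pos: [0.4478, 0.0393, 0.0431]
orientation: [0.677, 0.736, 0.0, 0.001]
contact_force: [-1.6, 0.2, 5.5]
opening: 0.65
finger_force: 43.8
```

```bash
python3 -m creep '[[[0,0,-0.2,0,0,0],[0,0,-0.8,0,0,0],[0,0,-0.8,0,0,0],[0,0,-0.8,0,0,0],[0,0,-0.8,0,0,0]]]'; python3 -m creep '[[[0,0,0,0,0,0.58],[0,0,0,0,0,0.58],[-0.3,0.3,0,0,0,0],[-0.6,0.6,0,0,0,0],[-0.6,0.6,0,0,0,0]]]';python3 -m creep '[[[-0.6,0.6,0,0,0,0],[-0.6,0.6,0,0,0,0],[-0.6,0.6,0,0,0,0],[-0.2,0.13,0,0,0,0],[0,0,0,0,0,0]]]'; python3 -m creep '[[[0,0,0,0,0,0],[0,0,0,0,0,0],[0,0,0,0,0,0]]]'
python3 - <<'E'
from h import *
s,T,st=wrist("w2");print(st["eef_pos"],R.from_quat(st["orientation"]).as_euler("ZYX",degrees=True),st["contact_force"])
tops(s,.142,.158,(.5,.72,-.35,-.03),T)
print("held");tops(s,.235,.265,(.5,.72,-.3,-.03),T)
E
```

```text
clock: 2.9
eef_pos: [0.4467, 0.0394, 0.2144]
orientation: [0.677, 0.736, -0.0, -0.0]
contact_force: [0.8, 0.6, -2.6]
opening: 0.649
finger_force: 43.9
clock: 3.4
eef_pos: [0.5213, -0.0374, 0.2131]
orientation: [0.713, 0.701, 0.0, 0.0]
contact_force: [0.9, -0.0, -1.6]
opening: 0.65
finger_force: 44.1
clock: 3.9
eef_pos: [0.6157, -0.14, 0.2115]
orientation: [0.714, 0.7, -0.0, -0.001]
contact_force: [0.8, 0.1, -2.9]
opening: 0.652
finger_force: 44.3
clock: 4.2
eef_pos: [0.6152, -0.1374, 0.2129]
orientation: [0.713, 0.701, 0.0, 0.0]
contact_force: [0.2, 0.6, -2.3]
opening: 0.648
finger_force: 44.3
[ 0.61518663 -0.1374304   0.21292157] [ 8.90697547e+01 -6.20638479e-03  1.79986356e+02] [ 0.16065991  0.57578266 -2.3025029 ]
4236 ctr [617.2 -90.7] size [38.4 55. ] ang 89.8 z [149.1 151.  152.3] mean [617.3 -89.9] px [319. 154.]
142 ctr [ 635.  -252.3] size [14.1  4.1] ang 0.5 z [142.7 147.6 150.4] mean [ 634.8 -251.9] px [342. 339.]
held
12089 ctr [ 614.4 -135.9] size [39.6 71. ] ang 89.5 z [239.7 250.7 252. ] mean [ 614.8 -131. ] px [316. 285.]
```

View pics/w2.png

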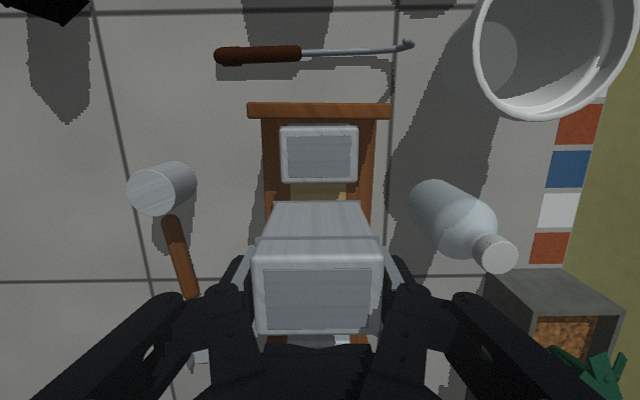

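The held tin at (318,285) lines up with row tin c at (319,154), and its y is within 0.5 mm of the gap centre. I'll nudge x by 0.5 mm and lower it.

```bash
python3 -m creep '[[[0,0.01,0.5,0,0,0],[0,0,0.5,0,0,0],[0,0,0.5,0,0,0],[0,0,0.3,0,0,0],[0,0,0.1,0,0,0]]]'; python3 -m creep '[[[0,0,0.03,0,0,0],[0,0,0,0,0,0],[0,0,0,0,0,0]]]'; python3 -m creep '[[[0,0,0.03,0,0,0],[0,0,0,0,0,0],[0,0,0,0,0,0]]]'
```

```text
clock: 4.75
eef_pos: [0.615, -0.1377, 0.1157]
orientation: [0.713, 0.701, -0.001, -0.001]
contact_force: [0.1, 0.2, -2.9]
opening: 0.648
finger_force: 44.3
clock: 5.05
eef_pos: [0.6168, -0.1387, 0.1171]
orientation: [0.713, 0.701, 0.0, 0.001]
contact_force: [0.9, 0.7, -2.0]
opening: 0.65
finger_force: 44.3
clock: 5.35
eef_pos: [0.6162, -0.1387, 0.1145]
orientation: [0.713, 0.701, 0.0, 0.0]
contact_force: [-0.2, 0.1, -1.5]
opening: 0.648
finger_force: 44.3
```

```bash
python3 -m creep '[[[0,0,0.02,0,0,0],[0,0,0,0,0,0],[0,0,0,0,0,0]]]'
python3 - <<'E'
from h import *
s,T,st=wrist("w3");print(st["eef_pos"],st["contact_force"])
tops(s,.135,.165,(.5,.72,-.35,-.03),T)
cv2.imwrite("pics/w3c.png",cv2.resize(s["pixels"][150:400,160:480,::-1],None,fx=2,fy=2))
E
```

```text
clock: 5.65
eef_pos: [0.6162, -0.1386, 0.1133]
orientation: [0.713, 0.701, 0.0, 0.0]
contact_force: [-1.3, 0.0, -2.6]
opening: 0.653
finger_force: 44.3
[ 0.61620618 -0.13861155  0.11329442] [-1.25533597  0.00288845 -2.64423424]
14693 ctr [617.4 -90.6] size [55.8 39.5] ang 0.3 z [148.9 151.  152.2] mean [617.3 -89. ] px [318. 184.]
11197 ctr [ 615.4 -137.5] size [40.  71.2] ang 89.7 z [145.6 151.1 152.4] mean [ 615.7 -133.4] px [315. 288.]
726 ctr [ 610.3 -162.6] size [45.2  5.1] ang 2.5 z [146.5 148.3 150.3] mean [ 610.8 -162.4] px [306. 342.]
```

View pics/w3c.png

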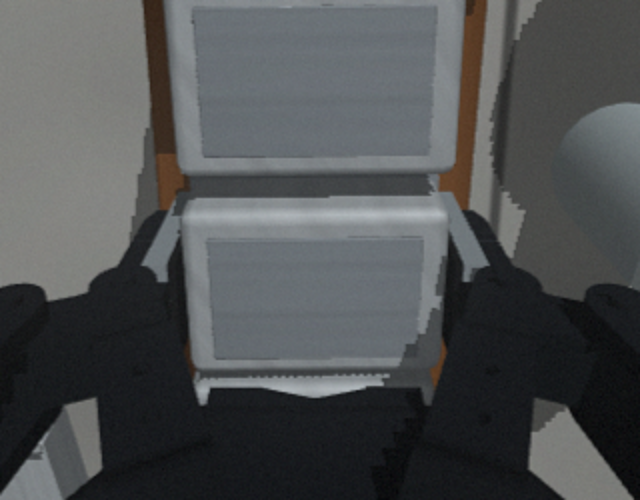

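The crop shows the held tin about 2 mm too far from tin c: the gap at rows 175–197 is wide, and mid tin's edge is close at row 378. I'll shift +1.8 mm in y, then touch down.

```bash
python3 -m creep '[[[0.036,0,0,0,0,0],[0,0,0,0,0,0],[0,0,0,0,0,0],[0,0,0.01,0,0,0],[0,0,0,0,0,0]]]';python3 -m creep '[[[0,0,0,0,0,0],[0,0,0.01,0,0,0],[0,0,0,0,0,0],[0,0,0,0,0,0]]]';python3 -m creep '[[[0,0,0.01,0,0,0],[0,0,0,0,0,0],[0,0,0,0,0,0]]]'
python3 - <<'E'
from h import *
s,T,st=wrist("w4");print(st["eef_pos"],st["contact_force"])
tops(s,.135,.165,(.5,.72,-.35,-.03),T)
E
```

```text
clock: 6.2
eef_pos: [0.6163, -0.1368, 0.1132]
orientation: [0.713, 0.701, 0.0, 0.0]
contact_force: [-1.4, 1.5, 0.3]
opening: 0.649
finger_force: 44.5
clock: 6.6
eef_pos: [0.6163, -0.1368, 0.1132]
orientation: [0.713, 0.701, 0.0, 0.0]
contact_force: [-3.5, 2.1, 5.9]
opening: 0.651
finger_force: 45.1
clock: 6.9
eef_pos: [0.6163, -0.1368, 0.1132]
orientation: [0.713, 0.701, 0.0, 0.0]
contact_force: [-5.1, 1.8, 8.0]
opening: 0.651
finger_force: 45.4
[ 0.61625005 -0.13679449  0.11318525] [-5.09255199  1.77007923  8.01013304]
14582 ctr [617.2 -90.7] size [39.3 55.5] ang 89.7 z [148.8 151.  152.2] mean [617.3 -88.9] px [317. 189.]
10948 ctr [ 615.7 -135.6] size [71.2 39.9] ang 0.2 z [146.7 151.1 152.3] mean [ 615.6 -131.8] px [315. 289.]
655 ctr [ 609.5 -162.4] size [42.9  4.2] ang 0.8 z [144.6 146.8 149.5] mean [ 609.9 -162.1] px [304. 342.]
```

Contact is firm and the spacing is 44.9 mm. I'll release, rise, and go to the carrier with the tool turned 85°.

```bash
python3 -m creep '[[[0,0,0,0,0,0],[0,0,0,0,0,0],[0,0,0,0,0,0],[0,0,0,0,0,0],[0,0,0,0,0,0]]]' -1; python3 -m creep '[[[0,0,-0.2,0,0,0],[0,0,-0.6,0,0,0],[0,0,-0.8,0,0,0],[0,0,-0.4,0,0,0],[0.3,0,0,0,0,0]]]'
python3 - <<'E'
from h import *
s,T,st=wrist("w5");print(st["eef_pos"])
tops(s,.135,.165,(.5,.72,-.35,-.03),T)
E
python3 -m creep '[[[0.73,-0.04,0,0,0,0],[0.73,-0.04,0,0,0,0],[0.73,-0.04,0,0,0,0],[0.73,-0.04,0,0,0,0],[0.73,-0.04,0,0,0,0]]]';python3 -m creep '[[[0.73,-0.04,0,0,0,0],[0.73,-0.04,0,0,0,0],[0.73,-0.04,0,0,0,0],[0.72,0,0,0,0,0],[0,0,0,0,0,1]]]'
python3 -m creep '[[[0,0,0,0,0,1],[0,0,0,0,0,1],[0,0,0,0,0,1],[0,0,0,0,0,1],[0,0,0,0,0,1]]]'
python3 -m creep '[[[0,0,0,0,0,1],[0,0,0,0,0,1],[0,0,0,0,0,1],[0,0,0,0,0,1],[0,0,0,0,0,1]]]'
python3 -m creep '[[[0,0,0,0,0,1],[0,0,0,0,0,1],[0,0,0,0,0,1],[0,0,0,0,0,1],[0,0,0,0,0,1]]]'
python3 -m creep '[[[0,0,0,0,0,1],[0,0,0,0,0,0],[0,0,0,0,0,0],[0,0,0,0,0,0]]]'
python3 - <<'E'
from h import *
s,T,st=wrist("w6");print(st["eef_pos"],R.from_quat(st["orientation"]).as_euler("ZYX",degrees=True),st["joints"])
tops(s,.075,.1,(.5,.72,.1,.32),T)
W=cloud(s,T);px=s["pixels"].astype(int)
m=(px[...,0]-px[...,2]>40)&(W[...,2]>.086)&(W[...,2]<.098)&(W[...,0]>.53)&(W[...,0]<.68)&(W[...,1]>.09)&(W[...,1]<.32)
print("rim",cv2.minAreaRect((W[m][:,:2]*1000).astype(np.float32)),m.sum())
E
```

```text
clock: 7.45
eef_pos: [0.6162, -0.1369, 0.1117]
orientation: [0.713, 0.701, -0.0, -0.0]
contact_force: [0.5, -0.2, -0.3]
opening: 0.996
finger_force: 0.0
clock: 7.95
eef_pos: [0.6182, -0.1235, 0.2165]
orientation: [0.714, 0.7, 0.002, 0.004]
contact_force: [1.2, -0.1, -0.2]
opening: 0.996
finger_force: 0.0
[ 0.61819239 -0.12352294  0.21646428]
4024 ctr [617.1 -90.7] size [38.7 55.3] ang 89.8 z [148.3 151.  152.3] mean [617.2 -89.3] px [314. 171.]
3368 ctr [ 616.4 -135.7] size [38.9 55.1] ang 89.4 z [148.5 151.  152.3] mean [ 616.4 -134. ] px [314. 229.]
2932 ctr [ 615.3 -181.3] size [39.7 55.4] ang 89.5 z [147.7 151.  152.2] mean [ 615.3 -178.8] px [314. 280.]
323 ctr [ 606.8 -250.8] size [ 3.6 38.8] ang 88.3 z [135.5 140.1 145.2] mean [ 609.5 -251. ] px [310. 342.]
clock: 8.5
eef_pos: [0.6085, 0.0628, 0.2103]
orientation: [0.713, 0.701, -0.001, -0.001]
contact_force: [-0.7, 0.3, 0.5]
opening: 1.003
finger_force: 0.0
clock: 9.0
eef_pos: [0.6045, 0.2114, 0.21]
orientation: [0.742, 0.671, -0.001, -0.001]
contact_force: [0.5, -0.4, -0.2]
opening: 0.997
finger_force: 0.0
clock: 9.5
eef_pos
[... 577 characters left out ...]
er_force: 0.0
[0.60589751 0.20657923 0.2112534 ] [4.11310717e+00 5.30610276e-02 1.79993961e+02] [2.08943656e-01 5.71985870e-01 1.20649891e+00 2.26899360e-05
 1.36403968e+00 1.70794800e+00]
70 ctr [651.  136.9] size [ 0.5 31.4] ang 6.6 z [76.2 84.6 91.5] mean [651.  137.1] px [396. 152.]
106 ctr [644.9 187.4] size [ 0.5 55.9] ang 6.9 z [79.6 85.9 91.1] mean [644.9 187.9] px [341. 155.]
2223 ctr [601.3 206.5] size [60.3 38.5] ang 6.3 z [86.2 88.1 89.4] mean [605.1 207. ] px [317. 196.]
612 ctr [571.7 200.8] size [  1.6 166.5] ang 6.9 z [79.3 86.6 91.4] mean [572.8 192.4] px [329. 228.]
rim ((603.6793823242188, 205.75413513183594), (78.12020111083984, 183.6440887451172), 6.956918239593506) 3624
```

View pics/w6.png

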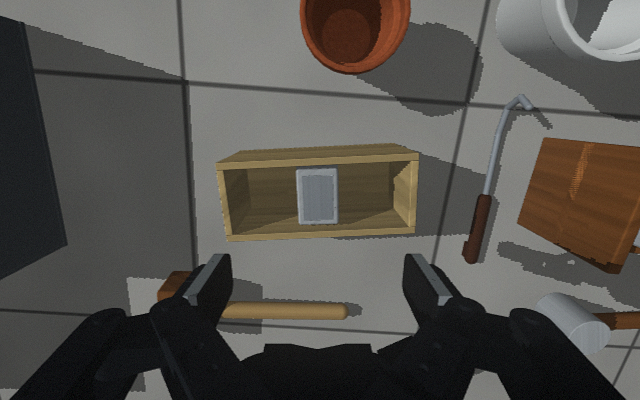

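The wrist view shows the carrier tin at (317,196) between the carrier walls, and the jaws straddle it along the carrier's length. I'll turn 2.4°, descend and grip.

```bash
python3 -m creep '[[[-0.04,0,0,0,0,-0.46],[0,0,0.8,0,0,0],[0,0,0.8,0,0,0],[0,0,0.8,0,0,0],[0,0,0.4,0,0,0]]]'; python3 -m creep '[[[0,0,0.4,0,0,0],[0,0,0,0,0,0],[0,0,0,0,0,0]]]'; python3 -m creep '[[[0,0,0,0,0,0],[0,0,0,0,0,0],[0,0,0,0,0,0],[0,0,0,0,0,0],[0,0,0,0,0,0]]]' 1 40;python3 -m creep '[[[0,0,0,0,0,0],[0,0,0,0,0,0],[0,0,0,0,0,0],[0,0,0,0,0,0],[0,0,0,0,0,0]]]'
```

```text
clock: 11.45
eef_pos: [0.6022, 0.2058, 0.068]
orientation: [0.998, 0.055, -0.003, 0.0]
contact_force: [0.1, 0.8, 0.1]
opening: 1.002
finger_force: 0.0
clock: 11.75
eef_pos: [0.6044, 0.2063, 0.0521]
orientation: [0.998, 0.055, -0.0, -0.0]
contact_force: [0.2, -0.5, 0.2]
opening: 1.002
finger_force: 0.0
clock: 12.25
eef_pos: [0.6048, 0.2063, 0.0529]
orientation: [0.998, 0.055, 0.001, -0.0]
contact_force: [-0.4, -0.9, 5.8]
opening: 0.465
finger_force: 41.5
clock: 12.75
eef_pos: [0.6049, 0.2063, 0.0529]
orientation: [0.998, 0.055, 0.001, -0.0]
contact_force: [-0.3, -0.2, 5.3]
opening: 0.463
finger_force: 41.5
```

```bash
python3 -m creep '[[[0,0,-0.1,0,0,0],[0,0,-0.2,0,0,0],[0,0,-0.3,0,0,0],[0,0,-0.5,0,0,0],[0,0,-0.5,0,0,0]]]'; python3 -m creep '[[[0,0,-0.6,0,0,0],[0,0,-0.1,0,0,0],[-0.54,0.4,0,0,0,0],[-0.55,0.41,0,0,0,0],[-0.55,0.41,0,0,0,0]]]'; python3 -m creep '[[[-0.55,0.41,0,0,0,0],[-0.55,0.41,0,0,0,0],[0,0,0,0,0,0],[0,0,0,0,0,0],[0,0,0,0,0,0]]]'
```

```text
clock: 13.25
eef_pos: [0.6037, 0.2062, 0.1325]
orientation: [0.998, 0.055, -0.001, 0.0]
contact_force: [0.6, 0.3, -1.2]
opening: 0.462
finger_force: 40.6
clock: 13.75
eef_pos: [0.5277, 0.136, 0.1655]
orientation: [0.998, 0.055, -0.001, 0.0]
contact_force: [0.6, -1.0, -1.9]
opening: 0.464
finger_force: 40.9
clock: 14.25
eef_pos: [0.4799, 0.0903, 0.1666]
orientation: [0.998, 0.055, 0.0, -0.0]
contact_force: [-0.1, -0.7, -1.3]
opening: 0.463
finger_force: 41.0
```

```bash
python3 -m creep '[[[0,0,0.6,0,0,0],[0,0,0.7,0,0,0],[0,0,0.6,0,0,0],[0,0,0.3,0,0,0],[0,0,0.1,0,0,0]]]'; python3 -m creep '[[[0,0,0.05,0,0,0],[0,0,0,0,0,0],[0,0,0,0,0,0],[0,0,0.02,0,0,0],[0,0,0,0,0,0]]]';python3 -m creep '[[[0,0,0,0,0,0],[0,0,0.02,0,0,0],[0,0,0,0,0,0],[0,0,0,0,0,0]]]';python3 -m creep '[[[0,0,0.01,0,0,0],[0,0,0,0,0,0],[0,0,0,0,0,0]]]'
```

```text
clock: 14.75
eef_pos: [0.4787, 0.0905, 0.0497]
orientation: [0.998, 0.055, -0.002, -0.0]
contact_force: [0.2, -0.4, -1.6]
opening: 0.463
finger_force: 41.0
clock: 15.25
eef_pos: [0.4795, 0.0899, 0.0488]
orientation: [0.998, 0.055, 0.001, 0.0]
contact_force: [0.2, 0.1, -2.5]
opening: 0.462
finger_force: 41.0
clock: 15.65
eef_pos: [0.4792, 0.0898, 0.0473]
orientation: [0.998, 0.055, -0.0, 0.0]
contact_force: [-0.3, 0.1, -3.0]
opening: 0.464
finger_force: 41.0
clock: 15.95
eef_pos: [0.4792, 0.0899, 0.0468]
orientation: [0.998, 0.055, 0.0, 0.0]
contact_force: [-0.2, -0.3, -1.3]
opening: 0.462
finger_force: 41.0
```

```bash
python3 -m creep '[[[0,0,0.01,0,0,0],[0,0,0,0,0,0],[0,0,0,0,0,0]]]';python3 -m creep '[[[0,0,0.01,0,0,0],[0,0,0,0,0,0],[0,0,0,0,0,0]]]';python3 -m creep '[[[0,0,0.01,0,0,0],[0,0,0,0,0,0],[0,0,0,0,0,0]]]'
```

```text
clock: 16.25
eef_pos: [0.4793, 0.0898, 0.0463]
orientation: [0.998, 0.055, 0.0, 0.0]
contact_force: [0.0, 0.2, -2.1]
opening: 0.462
finger_force: 41.0
clock: 16.55
eef_pos: [0.4793, 0.0898, 0.0459]
orientation: [0.998, 0.055, 0.0, 0.0]
contact_force: [-0.5, 0.7, -0.4]
opening: 0.46
finger_force: 41.2
clock: 16.85
eef_pos: [0.4793, 0.0898, 0.0459]
orientation: [0.998, 0.055, 0.0, 0.0]
contact_force: [-2.6, -1.0, 6.9]
opening: 0.467
finger_force: 42.0
```

```bash
python3 -m creep '[[[0,0,0,0,0,0],[0,0,0,0,0,0],[0,0,0,0,0,0],[0,0,0,0,0,0],[0,0,0,0,0,0]]]' -1; python3 -m creep '[[[0,0,-0.3,0,0,0],[0,0,-0.8,0,0,0],[0,0,-0.8,0,0,0],[0,0,-0.8,0,0,0],[0,0,0,0,0,-1]]]'
python3 -m creep '[[[0,0,0,0,0,-1],[0,0,0,0,0,-1],[0,0,0,0,0,-1],[0,0,0,0,0,-1],[0,0,0,0,0,-1]]]'
python3 -m creep '[[[0,0,0,0,0,-1],[0,0,0,0,0,-1],[0,0,0,0,0,-1],[0,0,0,0,0,-1],[0,0,0,0,0,-1]]]'
python3 -m creep '[[[0,0,0,0,0,-1],[0,0,0,0,0,-1],[0,0,0,0,0,-1],[0,0,0,0,0,-1],[0,0,0,0,0,-1]]]'
python3 -m creep '[[[0,0,0,0,0,-1],[0,0,0,0,0,-1],[0,0,0,0,0,0],[0,0,0,0,0,0],[0,0,0,0,0,0]]]'
python3 - <<'E'
from h import *
s,T,st=wrist("w7");print(st["eef_pos"],R.from_quat(st["orientation"]).as_euler("ZYX",degrees=True))
tops(s,.07,.09,(.38,.58,0,.18),T)
E
```

```text
clock: 17.35
eef_pos: [0.4792, 0.0899, 0.0452]
orientation: [0.998, 0.055, -0.0, 0.0]
contact_force: [0.2, -0.1, 0.2]
opening: 1.002
finger_force: 0.0
clock: 17.85
eef_pos: [0.4822, 0.09, 0.1856]
orientation: [0.995, 0.099, 0.005, 0.0]
contact_force: [-0.7, -0.5, -0.5]
opening: 0.998
finger_force: 0.0
clock: 18.35
eef_pos: [0.4791, 0.0899, 0.1803]
orientation: [0.95, 0.313, -0.0, 0.0]
contact_force: [-0.6, 0.4, -0.7]
opening: 0.996
finger_force: 0.0
clock: 18.85
eef_pos: [0.4791, 0.0899, 0.1802]
orientation: [0.859, 0.511, -0.0, -0.0]
contact_force: [-0.2, -0.7, -0.1]
opening: 1.002
finger_force: 0.0
clock: 19.35
eef_pos: [0.4791, 0.0898, 0.1802]
orientation: [0.728, 0.685, -0.0, -0.0]
contact_force: [0.3, -0.2, -0.0]
opening: 1.001
finger_force: 0.0
clock: 19.85
eef_pos: [0.4792, 0.0898, 0.1803]
orientation: [0.668, 0.744, -0.0, 0.0]
contact_force: [1.1, -0.1, -0.6]
opening: 0.997
finger_force: 0.0
[0.47920898 0.08981941 0.18027003] [ 9.62045342e+01  2.99410560e-03 -1.79998672e+02]
2819 ctr [478.4  91. ] size [56.  38.9] ang 6.4 z [77.7 81.  82.3] mean [478.2  92.4] px [316. 200.]
```

The carrier spare stands at (478,91) with yaw 6.4°. I'll regrip it along its depth and carry it to the second gap.

```bash
python3 -m creep '[[[0,-0.01,0.7,0,0,0],[0,0,0.8,0,0,0],[0,0,0.7,0,0,0],[0,0,0.45,0,0,0],[0,0,0.1,0,0,0]]]'; python3 -m creep '[[[0,0,0,0,0,0],[0,0,0,0,0,0]]]'; python3 -m creep '[[[0,0,0,0,0,0],[0,0,0,0,0,0],[0,0,0,0,0,0],[0,0,0,0,0,0],[0,0,0,0,0,0]]]' 1 40;python3 -m creep '[[[0,0,0,0,0,0],[0,0,0,0,0,0],[0,0,0,0,0,0],[0,0,0,0,0,0],[0,0,0,0,0,0]]]'; python3 -m creep '[[[0,0,-0.2,0,0,0],[0,0,-0.8,0,0,0],[0,0,-0.8,0,0,0],[0,0,-0.8,0,0,0],[0,0,-0.8,0,0,0]]]'; python3 -m creep '[[[0,0,0,0,0,0.71],[0,0,0,0,0,0.71],[0,0,0,0,0,0],[0,0,0,0,0,0]]]'
```

```text
clock: 20.4
eef_pos: [0.4771, 0.0897, 0.0405]
orientation: [0.668, 0.745, -0.002, -0.002]
contact_force: [-0.7, 0.2, 0.6]
opening: 1.001
finger_force: 0.0
clock: 20.6
eef_pos: [0.4797, 0.0898, 0.0439]
orientation: [0.667, 0.745, 0.001, 0.001]
contact_force: [-0.0, 0.7, 0.0]
opening: 1.001
finger_force: 0.0
clock: 21.1
eef_pos: [0.4793, 0.0898, 0.044]
orientation: [0.667, 0.745, 0.001, 0.001]
contact_force: [-1.1, -0.8, 5.4]
opening: 0.652
finger_force: 43.0
clock: 21.6
eef_pos: [0.4793, 0.0898, 0.044]
orientation: [0.667, 0.745, 0.001, 0.001]
contact_force: [-0.8, -0.0, 5.4]
opening: 0.651
finger_force: 43.0
clock: 22.1
eef_pos: [0.4782, 0.0898, 0.2152]
orientation: [0.667, 0.745, 0.0, 0.0]
contact_force: [1.5, -0.3, -1.6]
opening: 0.649
finger_force: 43.7
clock: 22.5
eef_pos: [0.4784, 0.0898, 0.213]
orientation: [0.711, 0.703, -0.0, -0.0]
contact_force: [-0.0, 0.6, -2.0]
opening: 0.656
finger_force: 44.0
```

```bash
python3 -m creep '[[[-0.3,0.13,0,0,0,0.05],[-0.75,0.34,0,0,0,0],[-0.75,0.34,0,0,0,0],[-0.75,0.34,0,0,0,0],[-0.75,0.34,0,0,0,0]]]';python3 -m creep '[[[-0.75,0.34,0,0,0,0],[-0.75,0.34,0,0,0,0],[-0.75,0.34,0,0,0,0],[-0.5,0.2,0,0,0,0],[-0.25,0.11,0,0,0,0]]]';python3 -m creep '[[[0,0,0,0,0,0],[0,0,0,0,0,0],[0,0,0,0,0,0]]]'
python3 - <<'E'
from h import *
s,T,st=wrist("w8");print(st["eef_pos"],R.from_quat(st["orientation"]).as_euler("ZYX",degrees=True))
tops(s,.142,.158,(.5,.72,-.35,-.03),T)
print("held");tops(s,.235,.265,(.5,.72,-.35,-.03),T)
E
```

```text
clock: 23.0
eef_pos: [0.5505, -0.0779, 0.2126]
orientation: [0.713, 0.701, -0.0, -0.0]
contact_force: [1.4, 0.3, -1.8]
opening: 0.654
finger_force: 44.0
clock: 23.5
eef_pos: [0.6141, -0.2304, 0.2117]
orientation: [0.714, 0.7, -0.0, -0.0]
contact_force: [-0.1, 0.5, -2.0]
opening: 0.654
finger_force: 44.0
clock: 23.8
eef_pos: [0.6137, -0.2265, 0.2128]
orientation: [0.713, 0.701, 0.0, -0.0]
contact_force: [0.6, -0.2, -2.9]
opening: 0.652
finger_force: 44.0
[ 0.61372867 -0.22649601  0.21276326] [ 8.90302129e+01 -3.56820926e-02 -1.79966655e+02]
3884 ctr [617.2 -97.9] size [24.7 55.2] ang 89.2 z [149.4 151.  152.3] mean [617.1 -97.6] px [319.  22.]
5088 ctr [ 616.4 -135.7] size [38.1 55.2] ang 89.0 z [149.2 151.  152.3] mean [ 616.3 -135.5] px [319.  87.]
4243 ctr [ 615.2 -181.3] size [38.7 55.3] ang 89.7 z [149.  151.  152.3] mean [ 615.2 -180.4] px [318. 156.]
held
11855 ctr [ 613.2 -225.5] size [40.5 70.9] ang 89.4 z [239.5 249.6 251. ] mean [ 613.2 -220.4] px [315. 284.]
```

```bash
python3 -m creep '[[[0,0.01,0.5,0,0,0],[0,0,0.5,0,0,0],[0,0,0.5,0,0,0],[0,0,0.3,0,0,0],[0,0,0.08,0,0,0]]]'; python3 -m creep '[[[0,0,0.03,0,0,0],[0,0,0,0,0,0],[0,0,0,0,0,0]]]'
python3 - <<'E'
from h import *
s,T,st=wrist("w9");print(st["eef_pos"],R.from_quat(st["orientation"]).as_euler("ZYX",degrees=True))
tops(s,.135,.165,(.5,.72,-.35,-.03),T)
E
```

```text
clock: 24.35
eef_pos: [0.6135, -0.2262, 0.117]
orientation: [0.713, 0.701, -0.001, -0.002]
contact_force: [-0.1, 0.5, -1.9]
opening: 0.645
finger_force: 43.9
clock: 24.65
eef_pos: [0.6151, -0.2278, 0.1187]
orientation: [0.713, 0.701, 0.0, 0.001]
contact_force: [-0.6, 0.3, -2.2]
opening: 0.648
finger_force: 43.9
[ 0.61511782 -0.22784987  0.11870246] [8.89662119e+01 5.81718450e-02 1.79879291e+02]
18320 ctr [ 616.3 -135.6] size [38.8 56. ] ang 89.7 z [149.4 151.  152.3] mean [ 616.4 -135.2] px [316.  59.]
24811 ctr [ 614.6 -204.1] size [84.7 71. ] ang 89.2 z [148.6 151.8 156.6] mean [ 615.  -199.6] px [315. 232.]
849 ctr [ 608.8 -254.3] size [43.7  9.1] ang 4.6 z [149.3 150.4 151.4] mean [ 609.3 -254.2] px [306. 341.]
```

```bash
python3 -m creep '[[[0,0,0.04,0,0,0],[0,0,0,0,0,0],[0,0,0,0,0,0]]]'; python3 -m creep '[[[0,0,0.03,0,0,0],[0,0,0,0,0,0],[0,0,0,0,0,0]]]'; python3 -m creep '[[[0,0,0.01,0,0,0],[0,0,0,0,0,0],[0,0,0,0,0,0]]]'; python3 -m creep '[[[0,0,0.01,0,0,0],[0,0,0,0,0,0],[0,0,0,0,0,0]]]'
```

```text
clock: 25.0
eef_pos: [0.6145, -0.2278, 0.1154]
orientation: [0.714, 0.701, 0.0, 0.0]
contact_force: [-0.3, 0.1, -2.0]
opening: 0.645
finger_force: 43.9
clock: 25.3
eef_pos: [0.6147, -0.2279, 0.1141]
orientation: [0.714, 0.701, 0.0, 0.0]
contact_force: [0.5, -0.6, -0.0]
opening: 0.647
finger_force: 44.1
clock: 25.6
eef_pos: [0.6147, -0.2279, 0.114]
orientation: [0.714, 0.701, 0.0, 0.0]
contact_force: [-1.2, -0.1, 5.3]
opening: 0.649
finger_force: 44.6
clock: 25.9
eef_pos: [0.6147, -0.2278, 0.114]
orientation: [0.714, 0.701, 0.0, 0.001]
contact_force: [-2.7, 0.4, 7.8]
opening: 0.652
finger_force: 45.1
```

It's in contact. I'll release, rise, back away and check.

```bash
python3 -m creep '[[[0,0,0,0,0,0],[0,0,0,0,0,0],[0,0,0,0,0,0],[0,0,0,0,0,0],[0,0,0,0,0,0]]]' -1; python3 -m creep '[[[0,0,-0.2,0,0,0],[0,0,-0.6,0,0,0],[0,0,-0.8,0,0,0],[0,0,-0.8,0,0,0],[0,0,-0.8,0,0,0]]]';python3 -m creep '[[[0.3,0,0,0,0,0],[0.4,0,0,0,0,0],[0,0,0,0,0,0],[0,0,0,0,0,0],[0,0,0,0,0,0]]]'
python3 - <<'E'
from h import *
s,T,st=wrist("w10");print(st["eef_pos"])
tops(s,.135,.165,(.5,.72,-.35,-.03),T)
E
python3 -m creep '[[[0.6,-0.6,0,0,0,0],[0.6,-0.6,0,0,0,0],[0.6,-0.6,0,0,0,0],[0.6,-0.6,0,0,0,0],[0,0,0,0,0,0]]]'
python3 - <<'E'
from h import *
from station import snapshot
for n in("scene","side"):
    s=snapshot(n); print(n); tops(s,.142,.158,(.5,.7,-.5,-.05)); cv2.imwrite(f"pics/{n}1.png",s["pixels"][:,:,::-1])
E
```

```text
clock: 26.4
eef_pos: [0.6145, -0.2277, 0.1126]
orientation: [0.714, 0.701, -0.0, -0.0]
contact_force: [0.5, 0.3, 0.4]
opening: 0.998
finger_force: 0.0
clock: 26.9
eef_pos: [0.6143, -0.2276, 0.2754]
orientation: [0.714, 0.701, 0.0, 0.0]
contact_force: [-0.2, 0.2, 0.4]
opening: 0.995
finger_force: 0.0
clock: 27.4
eef_pos: [0.6148, -0.1925, 0.2717]
orientation: [0.713, 0.701, -0.0, -0.001]
contact_force: [-0.2, 0.6, 0.7]
opening: 0.998
finger_force: 0.0
[ 0.61484532 -0.19254137  0.27169613]
3131 ctr [617.2 -90.9] size [55.1 38.4] ang 0.2 z [149.3 150.9 152.3] mean [617.2 -90.7] px [318.  79.]
2727 ctr [ 616.3 -135.8] size [38.2 55.1] ang 88.9 z [149.2 151.  152.3] mean [ 616.4 -135.5] px [318. 134.]
2418 ctr [ 615.4 -181.5] size [39.1 55.3] ang 89.8 z [148.9 151.  152.4] mean [ 615.5 -180.3] px [318. 184.]
4049 ctr [ 614.7 -248.5] size [83.  55.3] ang 89.3 z [148.1 151.1 152.3] mean [ 614.9 -245.2] px [318. 247.]
clock: 27.95
eef_pos: [0.4941, -0.0677, 0.2729]
orientation: [0.713, 0.701, -0.0, -0.001]
contact_force: [0.3, -1.0, -0.2]
opening: 1.001
finger_force: 0.0
scene
846 ctr [ 616.8 -249.4] size [57.5 84.2] ang 0.1 z [144.6 149.1 151.2] mean [ 620.  -247.8] px [222. 186.]
423 ctr [ 618.  -181.9] size [40.3 56.7] ang 89.6 z [144.7 149.2 151.3] mean [ 620.8 -181. ] px [254. 188.]
426 ctr [ 618.8 -136.6] size [40.2 56.7] ang 89.2 z [144.9 149.1 151.2] mean [ 621.9 -135.8] px [275. 190.]
431 ctr [619.7 -91.7] size [57.8 40.2] ang 0.5 z [144.9 149.1 151.2] mean [622.7 -91.3] px [297. 191.]
side
2550 ctr [ 614.1 -184.4] size [219.9  58.7] ang 89.0 z [144.4 150.1 152.7] mean [ 611.5 -192.1] px [389. 211.]
```

View pics/scene1.png

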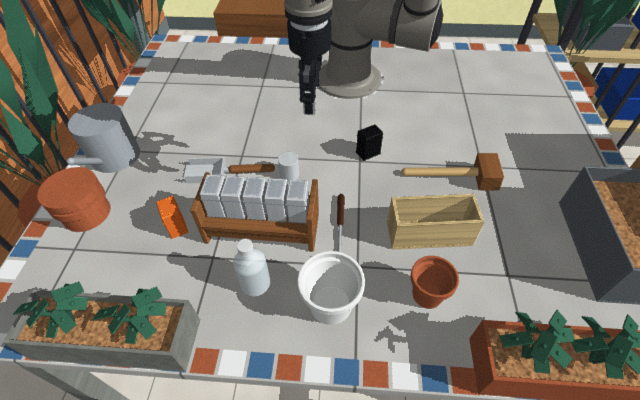

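The scene view shows five tins in an even row at (210–300,195), the carrier empty, and everything else where it was. The new tins are within about 1 mm of their places.

```bash
python3 -c "
from station import job
print(job.finish_job())"
```

```text
the job is handed in; nothing more can be done
None
```

Both spare tins now stand upright in the two gaps, about 1 mm from their exact places by camera, with nothing else visibly moved; I handed the job in at about 28 s on the robot's clock (limit 69 s), and no verdict came back.

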